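Square the empty basket on the parcel scale and press the sunken tare key

ROBOT

A 6-joint arm with a two-finger parallel gripper is mounted at the origin on the work surface. World frame = base frame: x ahead of the robot, y to its left, z up, the work surface at z = 0. Lengths are in mm, angles in rad, forces in N, time in s.
With the tool pointing down it reaches from about 275 to 750 mm from the base axis. Payload 10.2 kg.
Tool frame: the origin (TCP) lies at the very end of the fingers, on their centre line; the grasp point (between the pads) lies grasp_offset behind it (grasp_offset is the distance from the TCP to the grasp point, in mm); z points along the fingers, x is the direction in which the jaws open and shut, and the axes are right-handed (so a half turn about z gives the same grasp; the last joint's range is limited). The gripper opens to 88 mm and grips with 3 to 60 N. Pads are 18 mm wide; open, the fingers measure 123 mm over their backs; the gripper's body (75 mm by 187 mm) begins 45 mm behind the grasp point.
Start: joints at [1.127, 0.313, 1.498, -0, 1.331, -0.223], TCP at [114.993, 512.258, 238.72] pointing down, gripper open.
Joint ranges: [-2.94, 2.94], [-0.97, 2.17], [0.19, 2.56], [-1.23, 4.37], [0.02, 3.11], [-2.88, 2.88]. Speed limits (rad/s): [2.39, 2.39, 3.01, 3.14, 3.14, 3.14].

INTERFACE

Orientations are given as a unit quaternion [w, x, y, z].
In Python, from rig import * gives the robot as it stands. The module is installed in compiled form; this text tells all that it offers.
- The arm moves only by the shell command python3 -m pendant 'ROWS' [OPENING]. ROWS is JSON, one flat list of numbers, 6 for each row, row after row: the shift along the tool's x, y, z in m, then the turn, a rotation vector about the tool's x, y, z in rad. In form: [dx, dy, dz, rx, ry, rz, dx, dy, dz, rx, ry, rz, ...]. A call has 1 to 5 rows; each row is the pose to reach, as a shift and turn from the pose commanded when the call began, along the tool's axes at that moment; what a row does not reach only later rows make up. A row lasts 1/8 s, in which the tool goes at most 62.5 mm and 10.7 degrees, less where a joint would pass 70% of its speed; a pose out of reach is approached as far as the arm can. A call with a gripper value outside its range is refused whole. OPENING is the finger opening in m, from 0 to 0.0881, set as the call begins (- or left out, the last holds). The fingers move at their own pace and stop on an object; the grip force is fixed at half the most. Time passes only in rows, so rows that repeat a pose let the fingers close. It gives the time, the measured TCP pose, the force and the opening at its end, in the units of the state.
- read_state(): the state, without advancing time (a new reading comes with each control period).
- capture(name): name is "side" or "top"; returns the picture (480x640x3 uint8, red, green, blue); there is no depth.
- camera_info(name): a dict with "mtx" (3x3 intrinsics, pixels), "position" and "orientation" of the camera in the world. Camera axes: x right, y down, z forward; pixel columns grow to the right and rows downward; lengths in mm; the calibration is good to about 2 mm. A picture is of the moment at which its call begins. camera_info takes no time and is no camera call.
- hand_in(): hands the job in, once; it reports no verdict.
Trained networks look in the newest picture that a camera, given by its name, has taken for a name from the list of things; names that differ only in an ending like _2 or _b are one class to them, and where a whole thing is asked for, a point or a joint stands for the part that bears it (a point fixed in the world has none). Each returns a list of dicts, best first, with "conf" (0 to 1); they miss things now and then, are a little off and sometimes report something else, mostly with a low value. They report only what shows in the picture. A call takes as long as a camera call.
- trace(thing, camera): "pixels" (480x640 bool, what is visible of it) and "pixel" ([row, column] in pixels, amid what is visible of it).
- landmark_of(thing, camera): "pixel" ([row, column] in pixels: a listed point, or the origin of a listed thing).
The state is a dict: "time": time; "joint_positions": joint angles; "qvel": joint speeds; "tau": joint torques, N m; "ee_pos": TCP position; "tool_rot": TCP orientation; "force": force on the tool from outside, world axes, zero at the start; "torque": the same for the moment, N m; "grip_width": opening from 0.0 (shut) to 1.0 (fully open).
Only numpy, scipy, OpenCV 4.12 (cv2) and the standard library are available. Lean on these libraries where they do the work, as an engineer would, in place of code of your own. Each camera call takes 0.05 s, during which the arm holds its last target.

TASK

Get the parcel scale ready for weighing: the empty white basket has been set down too far forward on its pan, so slide it back with the fingers, without lifting it, until its back side stands flat against the scale's rear fence and it is wholly on the pan. Then reach into the round well of the weighing console, press the round tare key at the bottom all the way down, and let it come up again. Do not press the square zero key, never press the tare key before the basket is home, and leave the other things on the bench where they are.

Things in the scene. Friction and masses are not known exactly. Their poses are not given: they have to be found in the camera images.
- scale: parcel scale, fixed to the bench: grey housing under a level steel pan 190 mm (its x) by 250 mm (its y), pan top 55 mm above the bench. Its x axis points from the open front edge (robot side) to the rear fence; z up. The fence is a steel upright along the whole rear edge, 35 mm high above the pan, its inner face at x = +91 mm; the other three edges are open. Origin at bench level under the middle of the pan
- basket_center (a point): centre (half-way up) of the empty open white basket on the pan, 120 (its x) x 170 (its y) x 65 mm high, about 0.22 kg, loose; upright walls 4 mm thick. Its back wall (to go against the fence) looks to its +x; z up. Starts 30 to 90 mm short of the fence, up to 0.2 rad askew and 20 mm off the pan's middle sideways; may overhang the front edge. Home, this point is at x = +31 mm in the scale's frame
- console: weighing console, a grey desktop box 155 mm (its x) by 170 mm (its y), fixed to the bench, left or right of the scale; x points from the front edge (robot side) to the display hood, z up. Front part: a level key deck 60 mm high, 85 mm deep, with two wells side by side. Rear part: a display hood with a sloped face, at most 90 mm high, beginning 42 mm behind the wells' centres. Origin at bench level under its middle
- tare_well (a point): centre of the mouth of the round tare well, level with the key deck (60 mm above the bench), on the console's +y side. Well 46 mm across, upright walls, bevelled rim; a closed gripper's fingertips fit in. At its bottom sits the round white tare key, 32 mm across, its top 20 mm below the mouth when up and 26 mm below when fully down
- tare_key (a joint): travel of the tare key in m: 0 up, 0.006 fully down; a spring returns it; about 1.5 N starts it, 4.5 N has it fully down
- zero_well (a point): centre of the mouth of the square zero well, 45 x 45 mm, on the console's -y side, 72 mm from the tare well; otherwise the same, with a square white key 30 x 30 mm
- zero_key (a joint): travel of the zero key in m: 0 up, 0.006 fully down; must stay up
- printer: desktop label printer, white and grey, 200 (x) x 170 (y) x 92 mm high, fixed, on the other side of the scale from the console; origin under its middle
- cutter: box cutter lying flat, grey body 130 x 24 x 16 mm, blade end along its +x; origin under its middle; leave alone
- marker: flat white marker pen with black cap, 120 x 22 x 14 mm, lying along its x; origin under its middle; leave alone
- small_carton: closed brown carton 100 x 75 x 50 mm high; origin under its middle; leave alone
- scanner: hand barcode scanner lying on the bench, black handle 115 mm and grey head 50 x 62 x 36 mm (head towards its +x), 36 mm high; origin at bench level, 10 mm from the handle's middle; leave alone
- tape_roll: roll of brown tape lying flat, 100 mm across, 48 mm high; origin under its middle; leave alone
- product_box: closed black product box 130 x 90 x 40 mm high; origin under its middle; leave alone
- stapler: desk stapler 130 x 36 x 46 mm high, lying along its x; origin under its middle; leave alone

How it is judged:
By the outcome, as a careful person would: the job done as asked, in the order asked, and still so for the second after the job is handed in, with the robot touching nothing.
It also fails if it takes over 42 s, if anything falls off the work surface, if the arm or the gripper's body presses on something with over 40 N, if the wrist force passes 120 N, or if a joint passes its speed limit or range.

## Working session

There is one attempt and no reset: what is moved stays moved. The work goes in short steps, Python scripts to look and compute and a shell command to move; the robot and the scene stay as the last step left them, time stands still between calls to the robot, and variables do not carry over. Pictures are saved under pics/ and viewed, and the job is handed in when it is done.

```bash
mkdir -p pics; python3 - <<'E'
from rig import *
import cv2
s=read_state(); print({k:s[k] for k in ("time","ee_pos","tool_rot","force","grip_width")})
for n in("side","top"):
    im=capture(n); cv2.imwrite(f"pics/{n}0.png",im[:,:,::-1])
    c=camera_info(n); print(n,c)
    for t in("scale","basket_center","console","tare_well","zero_well","printer"):
        r=landmark_of(t,n); print(t,[(x["pixel"],round(x["conf"],2)) for x in r[:2]])
E
```

```text
{'time': 0.0, 'ee_pos': array([114.88939566, 512.05008855, 238.17494418]), 'tool_rot': array([ 2.51246614e-04,  7.80696920e-01,  6.24909540e-01, -5.68793277e-04]), 'force': array([ 0.34375989, -0.46249629,  0.18729715]), 'grip_width': 1.001197006758683}
side {'mtx': array([[478.21957328,   0.        , 324.62777171],
       [  0.        , 478.21957328, 241.10449413],
       [  0.        ,   0.        ,   1.        ]]), 'position': array([ 194.80429212, -778.33624699,  580.94944119]), 'orientation': array([-0.49018161,  0.84115153, -0.19783717,  0.11422153])}
scale [([264.6, 327.1], 0.75)]
basket_center [([232.7, 310.4], 0.93)]
console [([394.7, 398.8], 0.73), ([269.0, 210.2], 0.28)]
tare_well [([362.6, 373.0], 0.62)]
zero_well [([388.3, 400.2], 0.94), ([392.8, 404.0], 0.37)]
printer [([218.0, 241.1], 0.72)]
top {'mtx': array([[548.47477393,   0.        , 318.99911078],
       [  0.        , 548.47477393, 241.50277403],
       [  0.        ,   0.        ,   1.        ]]), 'position': array([ 437.20359882,  -14.89983327, 1335.75516267]), 'orientation': array([ 0.04286023, -0.7042788 ,  0.708264  , -0.0227261 ])}
scale []
basket_center [([239.0, 308.5], 0.64)]
console [([252.3, 471.9], 0.63)]
tare_well [([260.9, 465.4], 0.9), ([330.2, 403.5], 0.54)]
zero_well [([262.0, 493.2], 0.68)]
printer [([262.2, 183.1], 0.58)]
```

View pics/side0.png

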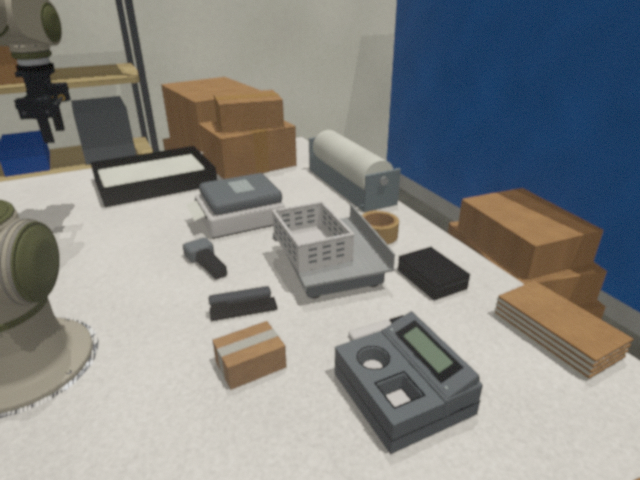

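View pics/top0.png

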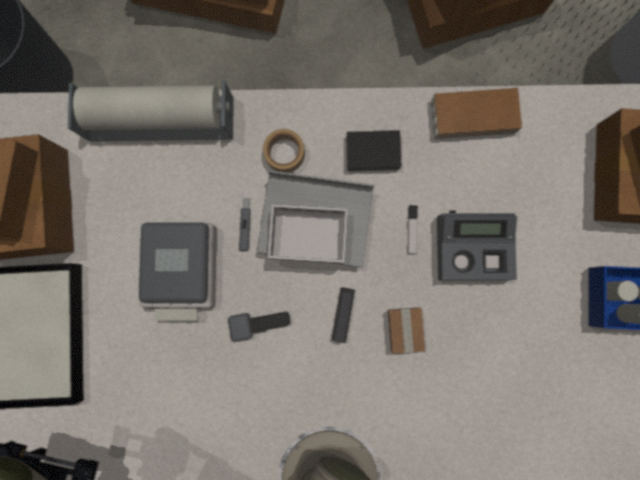

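```bash
cat > h.py <<'E'
from rig import *
import numpy as np, cv2
from scipy.spatial.transform import Rotation as R
def cam(n):
    c=camera_info(n); q=np.array(c["orientation"]); return c["mtx"],np.array(c["position"]),R.from_quat(q[[1,2,3,0]]).as_matrix()
def back(n,row,col,z):
    K,p,M=cam(n); d=M@np.linalg.solve(K,[col,row,1]); return p+d*(z-p[2])/d[2]
def proj(n,P):
    K,p,M=cam(n); v=K@(M.T@(np.asarray(P,float)-p)); return v[1]/v[2],v[0]/v[2]
E
python3 - <<'E'
from h import *
a=cv2.imread("pics/top0.png")
cv2.imwrite("pics/top0z.png",cv2.resize(a[160:285,240:390],None,fx=5,fy=4.8,interpolation=cv2.INTER_CUBIC)[:600,:750])
cv2.imwrite("pics/top0c.png",cv2.resize(a[195:295,420:530],None,fx=6,fy=6,interpolation=cv2.INTER_CUBIC))
b=cv2.imread("pics/side0.png")
cv2.imwrite("pics/side0z.png",cv2.resize(b[190:310,250:410],None,fx=5,fy=5,interpolation=cv2.INTER_CUBIC))
for n,z in(("basket_center",87.5),):
  print(back("top",239,308.5,z),back("side",232.7,310.4,z))
print("tare",back("top",260.9,465.4,60),back("side",362.6,373,60))
print("zero",back("top",262,493.2,60),back("side",388.3,400.2,60))
print("console",back("top",252.3,471.9,0),back("side",394.7,398.8,0))
print("scale",back("side",264.6,327.1,0))
E
```

```text
[559.41484219  44.45667387  87.5       ] [569.8820315   47.94235524  87.5       ]
tare [ 508.66087182 -317.14031927   60.        ] [ 501.4552657  -324.57498026   60.        ]
zero [ 505.74045589 -380.76185425   60.        ] [ 509.32149886 -386.02794692   60.        ]
console [ 532.78428431 -347.59254394    0.        ] [ 536.07449025 -350.88803526    0.        ]
scale [606.47562945  40.33633429   0.        ]
```

View pics/top0z.png

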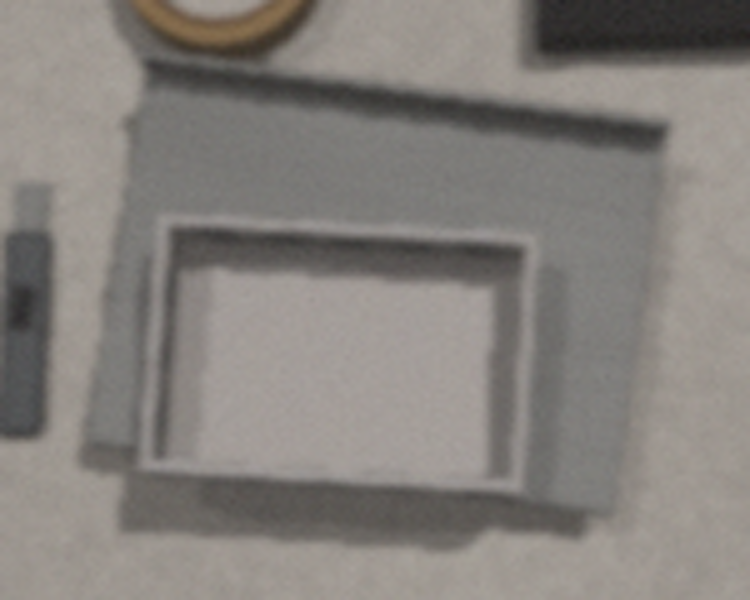

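View pics/top0c.png

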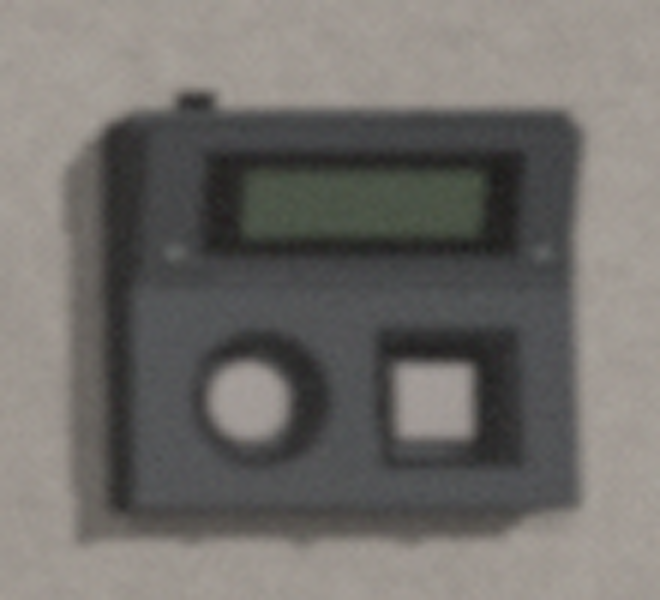

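View pics/side0z.png

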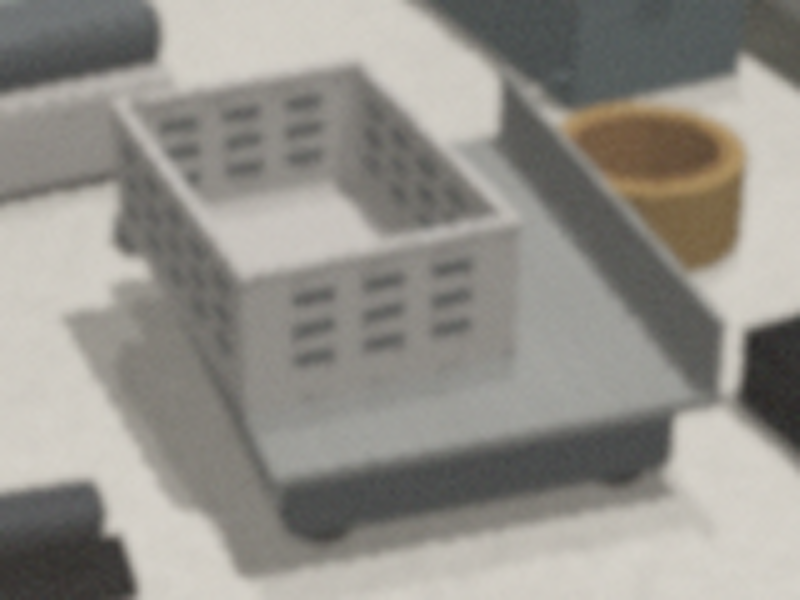

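```bash
python3 - <<'E'
from h import *
f=lambda x,y,z:back("top",160+y/4.8,240+x/5,z)[:2]
g=lambda x,y,z:back("top",195+y/6,420+x/6,z)[:2]
h=lambda x,y,z:back("side",190+y/5,250+x/5,z)[:2]
np.set_printoptions(precision=1,suppress=True)
P=dict(fTL=f(150,66,90),fTR=f(667,128,90),pFL=f(85,440,55),pFR=f(612,512,55),
 s_pFR=h(280,480,55), s_pRR=h(715,400,55), s_fR=h(720,325,90),s_fL=h(505,75,90))
for k,v in P.items(): print(k,v)
print("fence ang",np.degrees(np.arctan2(*(P["fTL"]-P["fTR"])[::1])))
B=dict(BL=f(160,217,120),BR=f(537,237,120),FL=f(140,468,120),FR=f(523,491,120))
for k,v in B.items(): print(k,v)
print("c",sum(B.values())/4)
S=dict(BL=h(358,66,120),BR=h(518,218,120),FL=h(118,100,120),FR=h(240,280,120))
for k,v in S.items(): print(k,v)
print("c",sum(S.values())/4)
print("tare",g(264,398,60),"zero",g(450,398,60))
print("deck",g(130,508,60),g(578,508,60))
print("key t",g(250,400,40),"z",g(434,402,40))
# stuff on bench
c=lambda r,cc,z:back("top",r,cc,z)[:2]
print("stapler",c(288,348,46),c(342,340,46)); print("carton",c(330,407,50)); print("cutter",c(225,245,16))
print("marker",c(205,412,14),c(253,412,14)); print("printer right",c(230,213,92),c(305,213,92))
E
```

```text
fTL [711.5 133.1]
fTR [ 678.9 -105.2]
pFL [533.6 167.2]
pFR [496.9 -79.6]
s_pFR [497.1 -87.4]
s_pRR [ 677.1 -114.7]
s_fR [ 677. -114.]
s_fL [713.7 126.3]
fence ang 7.805281622308354
BL [633.1 124.8]
BR [622.2 -44.3]
FL [515.5 133.3]
FR [503.8 -37. ]
c [568.6  44.2]
BL [627.  109.3]
BR [621.2 -48.8]
FL [516.7 125. ]
FR [501.4 -44.3]
c [566.6  35.3]
tare [ 507.7 -313.9] zero [ 507.3 -384.9]
deck [ 465.6 -261.5] [ 464.8 -432.1]
key t [ 508.  -313.1] z [ 506.8 -384.5]
stapler [447.6 -45.8] [322.8 -26.1]
carton [ 350.3 -181. ]
cutter [601.8 202.5]
marker [ 647.6 -203.4] [ 531.  -201.1]
printer right [581.3 263.6] [410.2 261.3]
```

```bash
cat >> h.py <<'E'
np.set_printoptions(precision=4,suppress=True)
def rot():
    q=np.array(read_state()["tool_rot"]); return R.from_quat(q[[1,2,3,0]])
def go(target,ang=None):
    """target world mm; ang = world angle of tool x with tool pointing down"""
    s=read_state(); r=rot(); d=r.inv().apply(np.array(target,float)-s["ee_pos"])/1000
    w=np.zeros(3)
    if ang is not None:
        T=R.from_matrix(np.array([[np.cos(ang),np.sin(ang),0],[np.sin(ang),-np.cos(ang),0],[0,0,-1]]))
        w=(r.inv()*T).as_rotvec()
    print("shift m",d,"turn",w,"t",s["time"],"f",s["force"])
E
python3 - <<'E'
from h import *
import rig
print([n for n in dir(rig) if not n.startswith("_")])
go([472,53,238],np.pi/2-.145)
E
```

```text
['MotionError', 'camera_info', 'capture', 'grasp_offset', 'hand_in', 'landmark_of', 'read_state', 'trace']
shift m [-0.3699  0.4489  0.0007] turn [-0.      0.     -0.0757] t 0.7 f [ 0.1306 -0.1836  0.8215]
```

```bash
python3 -m pendant '[-0.185,0.2245,0,0,0,-0.076,-0.37,0.449,0,0,0,-0.076,-0.37,0.449,0,0,0,-0.076,-0.37,0.449,0,0,0,-0.076,-0.37,0.449,0,0,0,-0.076]'; python3 - <<'E'
from h import *
import rig
print(rig.grasp_offset)
go([472,53,238],np.pi/2-.145)
E
```

```text
time: 1.32
ee_pos: [307.7, 263.8, 239.0]
tool_rot: [0.0, 0.756, 0.654, 0.0]
force: [0.5, -0.0, 0.2]
grip_width: 0.999
18.700000000000003
shift m [-0.185   0.193   0.0011] turn [ 0.0008 -0.0005  0.0004] t 1.325 f [ 0.5123 -0.0202  0.2193]
```

```bash
python3 -m pendant '[-0.185,0.193,0.001,0,0,0,-0.185,0.193,0.001,0,0,0,-0.185,0.193,0.001,0,0,0,-0.185,0.193,0.001,0,0,0,-0.185,0.193,0.06,0,0,0]'; python3 - <<'E'
from h import *
im=capture("top"); cv2.imwrite("pics/top1.png",im[:,:,::-1])
go([472,53,72],np.pi/2-.145)
E
```

```text
time: 1.95
ee_pos: [474.7, 51.6, 180.5]
tool_rot: [0.003, 0.757, 0.653, 0.003]
force: [0.7, 0.7, -1.6]
grip_width: 0.998
shift m [0.0014 0.0023 0.0994] turn [-0.0075  0.0005 -0.0033] t 2.0 f [-3.1837 -0.5551 -7.9685]
```

View pics/top1.png

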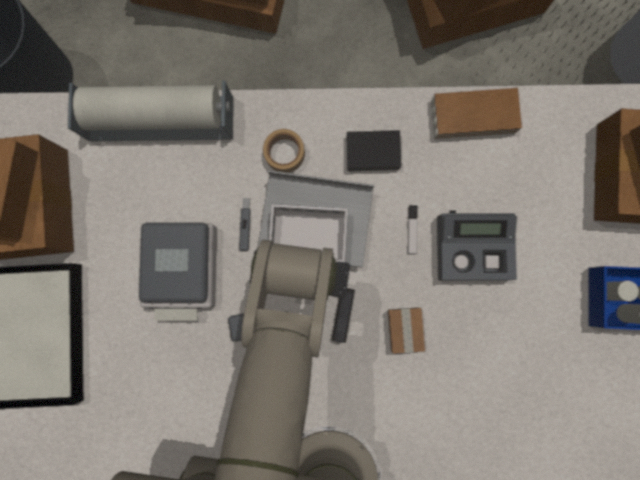

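```bash
python3 -m pendant '[0.001,0.005,0.05,0,0,0,0.001,0.005,0.099,0,0,0,0.001,0.005,0.099,0,0,0]'; python3 - <<'E'
from h import *
im=capture("side"); cv2.imwrite("pics/side2.png",cv2.resize(im[170:320,200:420,::-1],None,fx=3.6,fy=3.6,interpolation=cv2.INTER_CUBIC))
s=read_state(); P=s["ee_pos"]; print(P,s["force"])
go([520,44,72],np.pi/2-.145)
E
```

```text
time: 2.38
ee_pos: [474.4, 55.5, 78.4]
tool_rot: [-0.002, 0.756, 0.654, -0.002]
force: [0.3, -0.4, 0.7]
grip_width: 0.998
[475.9558  55.3223  80.4933] [-0.3909  0.3338  0.9159]
shift m [-0.0049  0.0452  0.0084] turn [-0.0015 -0.      0.0007] t 2.425 f [-0.3909  0.3338  0.9159]
```

View pics/side2.png

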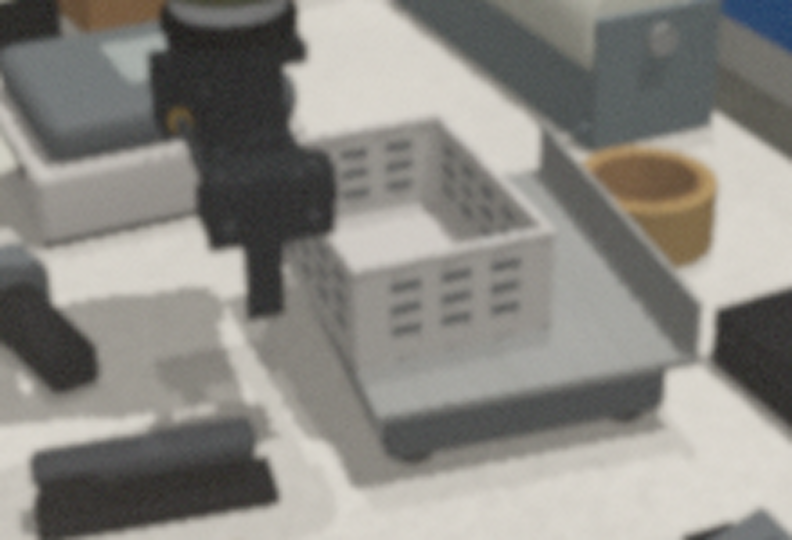

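```bash
python3 -m pendant '[0,0.010,0.004,0,0,0,0,0.018,0.005,0,0,0,0,0.026,0.005,0,0,0,0,0.033,0.005,0,0,0,0,0.040,0.005,0,0,0]';  python3 -m pendant '[0,0.007,0,0,0,0,0,0.014,0,0,0,0,0,0.021,0,0,0,0,0,0.026,0,0,0,0,0,0.03,0,0,0,0]'; python3 - <<'E'
from h import *
for n in("side","top"):
  im=capture(n); cv2.imwrite(f"pics/{n}3.png",cv2.resize(im[150:300,220:420,::-1],None,fx=4,fy=4,interpolation=cv2.INTER_CUBIC))
s=read_state(); P=s["ee_pos"]; print(P,s["force"])
go([567.4,34.5,75],np.pi/2-.145)
E
```

```text
time: 3.05
ee_pos: [516.1, 49.0, 74.9]
tool_rot: [-0.0, 0.756, 0.654, -0.0]
force: [-3.6, -0.3, 1.9]
grip_width: 0.998
time: 3.68
ee_pos: [545.7, 44.8, 74.7]
tool_rot: [-0.0, 0.756, 0.654, -0.0]
force: [-2.7, 0.6, 2.4]
grip_width: 0.999
[545.9715  44.6657  74.6386] [ 0.2115 -0.0725 -0.1528]
shift m [-0.007   0.0227 -0.0003] turn [ 0.0009 -0.0001  0.0001] t 3.775 f [ 0.2115 -0.0725 -0.1528]
```

View pics/side3.png

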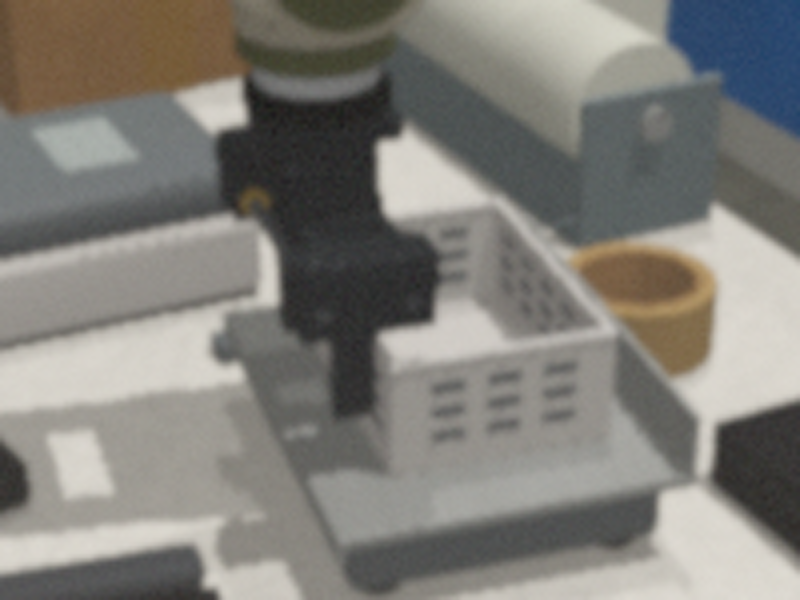

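View pics/top3.png

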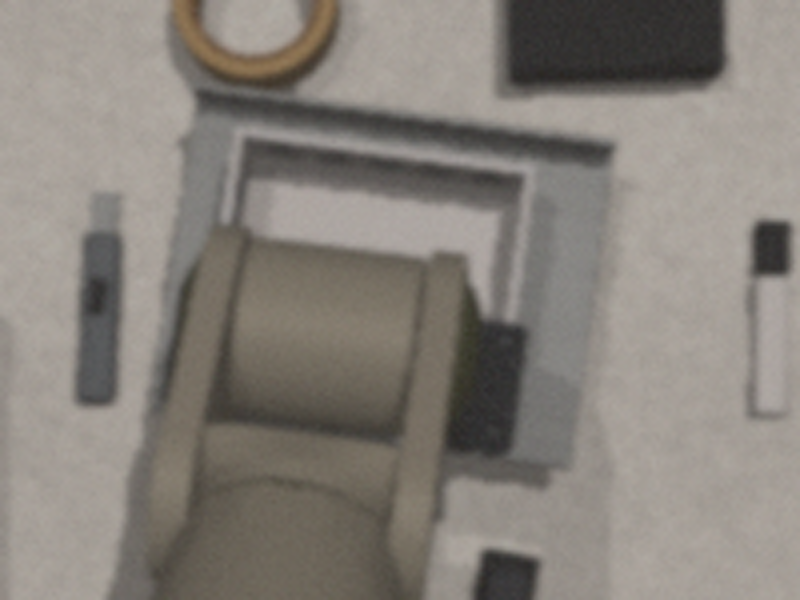

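```bash
python3 -m pendant '[0,0.004,0,0,0,0,0,0.007,0,0,0,0,0,0.010,0,0,0,0,0,0.012,0,0,0,0]';  python3 -m pendant '[0,0.002,0,0,0,0,0,0.004,0,0,0,0]'; python3 -m pendant '[0,0.002,0,0,0,0,0,0.003,0,0,0,0]'
```

```text
time: 4.28
ee_pos: [557.4, 43.0, 74.6]
tool_rot: [-0.0, 0.756, 0.654, -0.0]
force: [-2.4, 0.2, -1.0]
grip_width: 0.999
time: 4.53
ee_pos: [561.3, 42.5, 74.7]
tool_rot: [-0.0, 0.756, 0.654, -0.0]
force: [-0.6, -0.2, -0.4]
grip_width: 0.999
time: 4.78
ee_pos: [564.3, 42.0, 74.7]
tool_rot: [-0.0, 0.756, 0.654, -0.0]
force: [-1.1, 1.1, -0.4]
grip_width: 1.003
```

```bash
python3 -m pendant '[0,0.0015,0,0,0,0,0,0.003,0,0,0,0]'; python3 - <<'E'
from h import *
for n in("side","top"):
  im=capture(n); cv2.imwrite(f"pics/{n}4.png",cv2.resize(im[150:300,220:420,::-1],None,fx=4,fy=4,interpolation=cv2.INTER_CUBIC))
E
```

```text
time: 5.03
ee_pos: [567.3, 41.6, 74.7]
tool_rot: [0.0, 0.756, 0.654, 0.0]
force: [-1.1, -0.6, -0.1]
grip_width: 0.999
```

View pics/side4.png

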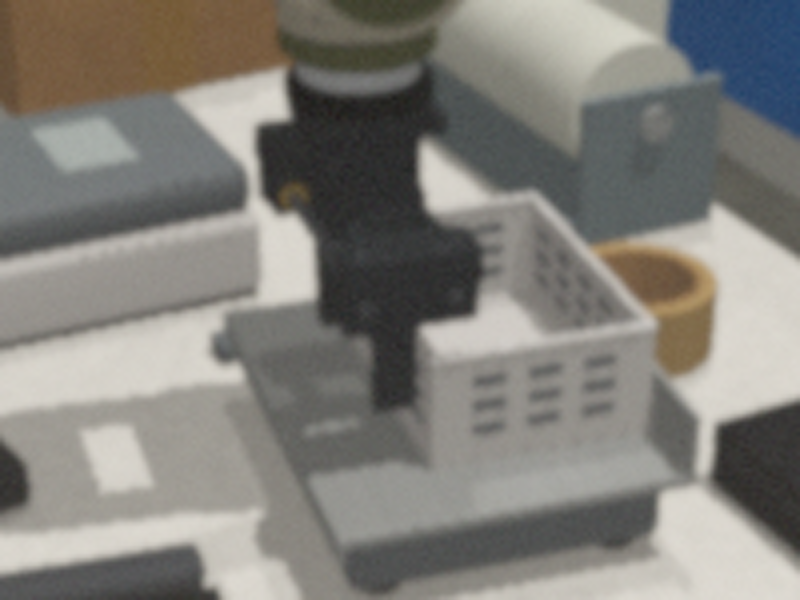

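View pics/top4.png

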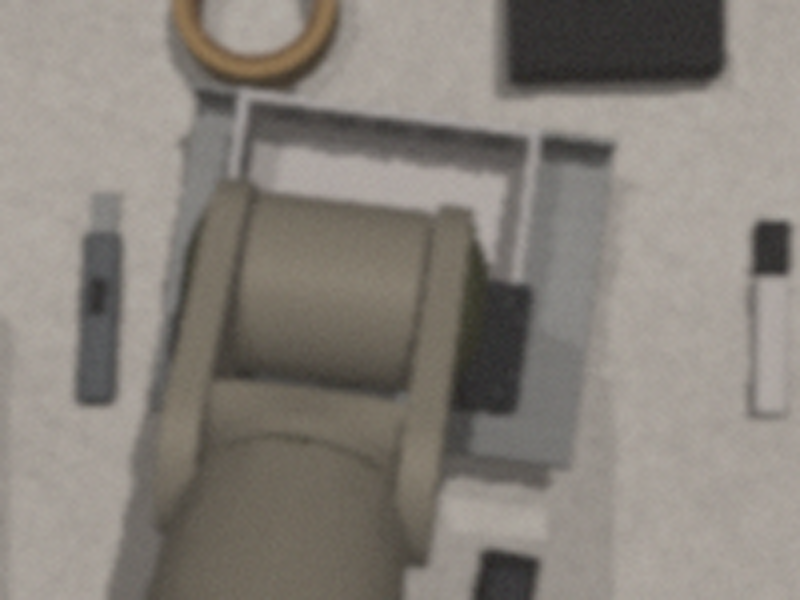

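Nearly at the fence: the basket rim now overlaps the fence top in the top view, and no contact force shows yet. I'll continue in 1 mm steps.

```bash
python3 -m pendant '[0,0.0010,0,0,0,0,0,0.002,0,0,0,0]';python3 -m pendant '[0,0.0010,0,0,0,0,0,0.002,0,0,0,0]'
```

```text
time: 5.38
ee_pos: [569.2, 41.3, 74.8]
tool_rot: [-0.0, 0.756, 0.654, -0.0]
force: [-2.4, 0.9, -0.3]
grip_width: 1.001
time: 5.62
ee_pos: [570.2, 41.3, 74.8]
tool_rot: [-0.001, 0.756, 0.654, -0.001]
force: [-12.0, 3.3, 7.3]
grip_width: 1.0
```

```bash
python3 -m pendant '[0,0.0005,0,0,0,0,0,0.0005,0,0,0,0]'; python3 -m pendant '[0,-0.015,0,0,0,0,0,-0.06,0,0,0,0,0,-0.09,-0.04,0,0,0,0,-0.09,-0.1,0,0,0,0,-0.09,-0.12,0,0,0]'; python3 - <<'E'
from h import *
go([505,-317,195],np.pi/2)
E
```

```text
time: 5.88
ee_pos: [570.2, 41.3, 74.8]
tool_rot: [-0.001, 0.757, 0.654, -0.001]
force: [-11.3, 1.2, 7.0]
grip_width: 1.003
time: 6.5
ee_pos: [483.8, 53.9, 198.3]
tool_rot: [0.002, 0.756, 0.654, 0.002]
force: [-0.1, -0.4, 0.2]
grip_width: 1.0
shift m [-0.3639  0.0744  0.0038] turn [ 0.0066  0.0004 -0.1447] t 6.5 f [-0.0622 -0.3512  0.1729]
```

```bash
python3 -m pendant '[-0.06,-0.02,0,0,0,-0.03,-0.12,-0.04,0,0,0,-0.06,-0.18,-0.06,0,0,0,-0.09,-0.22,-0.06,0,0,0,-0.145,-0.22,-0.06,0,0,0,-0.145]' 0; python3 - <<'E'
from h import *
for n in("side","top"):
  im=capture(n); cv2.imwrite(f"pics/{n}5.png",im[:,:,::-1])
  o=(150,220) if n=="top" else (170,230)
  cv2.imwrite(f"pics/{n}5z.png",cv2.resize(im[o[0]:o[0]+150,o[1]:o[1]+200,::-1],None,fx=4,fy=4,interpolation=cv2.INTER_CUBIC))
  for t in("tare_well","zero_well","basket_center"):
    for x in landmark_of(t,n)[:1]: print(n,t,x["pixel"],x["conf"],back(n,*x["pixel"],87.5 if t[0]=="b" else 60))
print(read_state()["ee_pos"],read_state()["grip_width"])
E
```

```text
time: 7.12
ee_pos: [391.3, -157.4, 195.0]
tool_rot: [0.001, 0.708, 0.706, 0.0]
force: [-0.3, 0.2, -0.1]
grip_width: 0.455
side tare_well [360.2, 373.0] 0.8 [ 504.1533 -320.1615   60.    ]
side zero_well [388.4, 397.7] 0.91 [ 506.0158 -384.5892   60.    ]
side basket_center [231.6, 343.1] 0.73 [635.357   20.7319  87.5   ]
top tare_well [260.4, 465.2] 0.95 [ 509.8205 -316.7147   60.    ]
top zero_well [263.8, 496.5] 0.76 [ 501.541  -388.1692   60.    ]
top basket_center [205.4, 313.4] 0.84 [637.0284  32.9721  87.5   ]
[ 391.7062 -154.443   194.743 ] 0.09271400436310112
```

View pics/side5z.png

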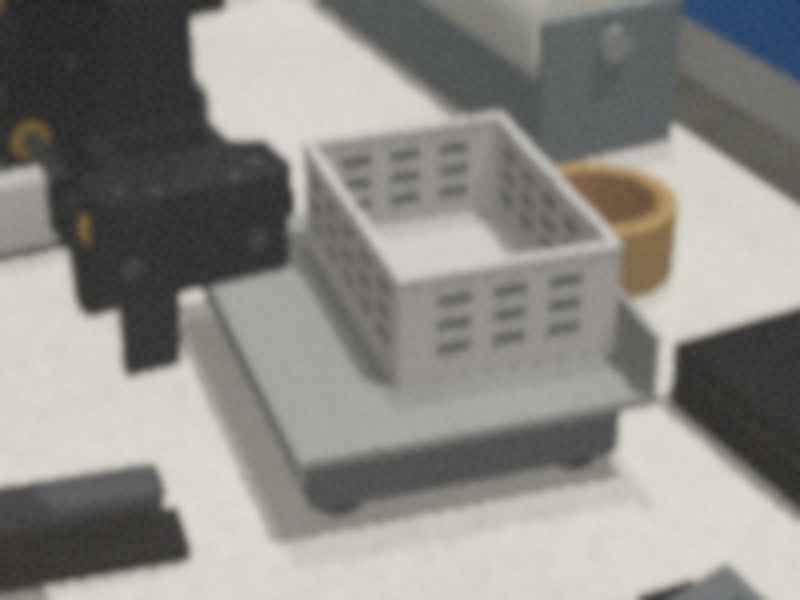

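View pics/top5z.png

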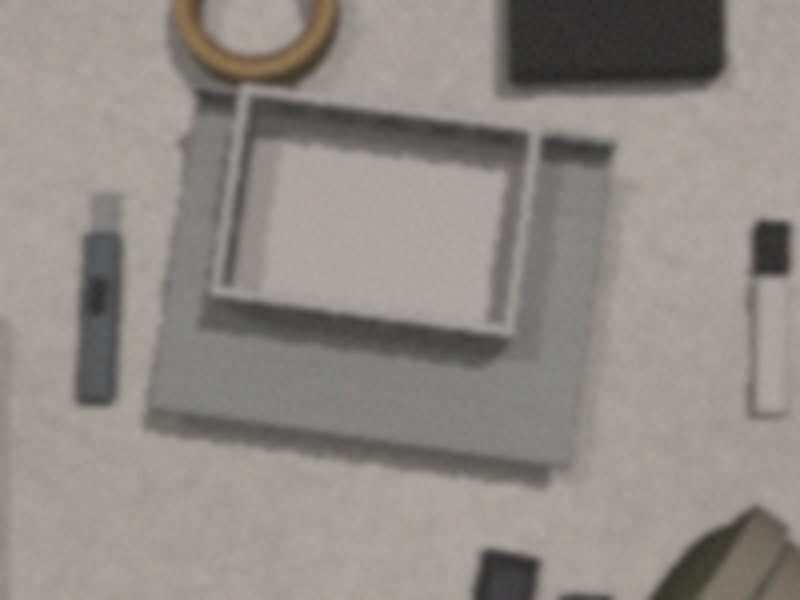

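View pics/side5.png

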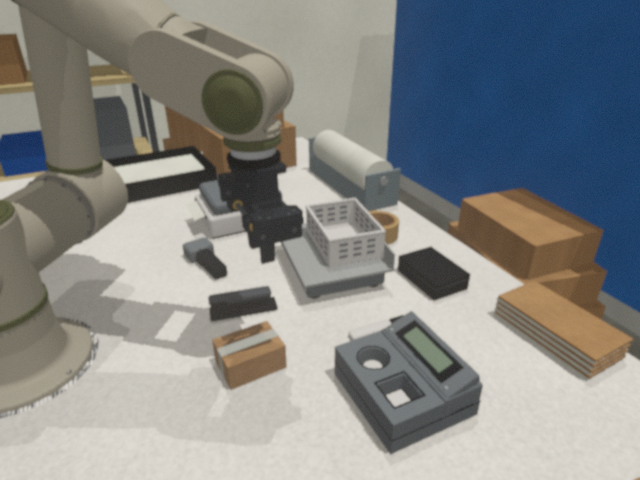

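```bash
python3 - <<'E'
from h import *
a=cv2.GaussianBlur(cv2.cvtColor(cv2.imread("pics/top5.png"),cv2.COLOR_BGR2GRAY),(0,0),0.8).astype(float)
def edges(c0,c1,l,rising,w=5):
    # l: (x0,y0,x1,y1) zoom coords
    x0,y0,x1,y1=[l[0]/4+220,l[1]/4+150,l[2]/4+220,l[3]/4+150]; out=[]
    for c in np.arange(np.ceil(min(x0,x1))+c0,max(x0,x1)-c1):
        r=y0+(c-x0)*(y1-y0)/(x1-x0); rows=np.arange(int(r)-w,int(r)+w+1); g=np.diff(a[rows,int(c)])*rising
        g=np.clip(g,0,None); k=g.argmax(); s=slice(max(k-1,0),k+2); rr=(rows[:-1][s]+.5)@g[s]/g[s].sum(); out.append((rr,c))
    return np.array(out)
def fit(name,z,e):
    W=np.array([back("top",r,c,z)[:2] for r,c in e]); p=np.polyfit(W[:,1],W[:,0],1); res=W[:,0]-np.polyval(p,W[:,1]); k=abs(res)<2.5
    p=np.polyfit(W[k,1],W[k,0],1); print(name,"slope",p[0],"x at y=30",np.polyval(p,30),"sd",res[k].std(),k.sum()); return p
fit("basket front outer",120,edges(3,3,(212,297,512,339),-1,3))
fit("pan front",55,edges(3,6,(150,413,570,468),-1,3))
fit("fence top rear edge R",90,edges(1,3,(545,137,612,146),-1,3))
fit("basket back outer",120,edges(3,3,(245,86,540,130),1,3))
fit("basket back inner",120,edges(5,5,(245,95,540,139),-1,3))
b=cv2.cvtColor(cv2.imread("pics/top0.png"),cv2.COLOR_BGR2GRAY)
a=cv2.GaussianBlur(b,(0,0),.8).astype(float)
fit("fence rear edge (pic0)",90,edges(3,3,(200,92,612,145),-1,3))
E
```

```text
basket front outer slope 0.14622426845583175 x at y=30 578.4052322307051 sd 0.4424697005956441 69
pan front slope 0.15053059928982956 x at y=30 514.1279710757456 sd 0.45078941842635245 96
fence top rear edge R slope 0.13943633122087776 x at y=30 700.8367285272552 sd 0.500141354074083 12
 ** On entry to DLASCL parameter number  4 had an illegal value
 ** On entry to DLASCL parameter number  4 had an illegal value
 ** On entry to DLASCL parameter number  4 had an illegal value
 ** On entry to DLASCL parameter number  4 had an illegal value
 ** On entry to DLASCL parameter number  5 had an illegal value
 ** On entry to DLASCL parameter number  4 had an illegal value<stdin>:8: RuntimeWarning: invalid value encountered in scalar divide
Traceback (most recent call last):
numpy.linalg.LinAlgError: SVD did not converge in Linear Least Squares
```

```bash
python3 - <<'E'
from h import *
go([520,47,190],np.pi/2-.148)
E
```

```text
shift m [0.2013 0.1286 0.0047] turn [0.0001 0.     0.1494] t 7.525 f [-1.6016  0.1569 -0.2331]
```

```bash
python3 -m pendant '[0.05,0.03,0.0,0,0,0.05,0.1,0.06,0,0,0,0.1,0.15,0.09,0,0,0,0.149,0.2,0.128,0.003,0,0,0.149,0.2,0.128,0.004,0,0,0.149]' 0; python3 - <<'E'
from h import *
go([540,44.7,76],np.pi/2-.148)
E
```

```text
time: 8.15
ee_pos: [520.4, 48.3, 190.0]
tool_rot: [-0.0, 0.756, 0.655, -0.0]
force: [-0.6, -0.2, -1.1]
grip_width: 0.005
shift m [-0.0008  0.02    0.114 ] turn [-0.0004 -0.0004  0.0044] t 8.15 f [-0.639  -0.1791 -1.0583]
```

```bash
python3 -m pendant '[-0.001,0.01,0.05,0,0,0,-0.001,0.02,0.1,0,0,0,-0.001,0.02,0.114,0,0,0,-0.001,0.03,0.114,0,0,0,-0.001,0.038,0.114,0,0,0]'; python3 -m pendant '[0,0.004,0,0,0,0,0,0.0075,0,0,0,0]';python3 -m pendant '[0,0.0015,0,0,0,0,0,0.003,0,0,0,0]'
```

```text
time: 8.78
ee_pos: [558.4, 38.0, 78.8]
tool_rot: [0.001, 0.758, 0.653, 0.001]
force: [0.2, 0.9, 1.4]
grip_width: 0.002
time: 9.02
ee_pos: [564.8, 37.1, 77.5]
tool_rot: [0.0, 0.758, 0.653, 0.0]
force: [0.3, 0.1, 0.2]
grip_width: 0.001
time: 9.28
ee_pos: [567.2, 36.8, 76.8]
tool_rot: [-0.0, 0.758, 0.653, -0.0]
force: [-0.5, -0.1, 0.1]
grip_width: 0.006
```

```bash
python3 -m pendant '[0,0.001,0,0,0,0,0,0.002,0,0,0,0]';python3 -m pendant '[0,0.001,0,0,0,0,0,0.0015,0,0,0,0]'
```

```text
time: 9.52
ee_pos: [569.2, 36.5, 76.7]
tool_rot: [-0.0, 0.758, 0.653, -0.0]
force: [-0.9, -0.6, 0.4]
grip_width: 0.002
time: 9.78
ee_pos: [569.7, 36.6, 76.7]
tool_rot: [-0.001, 0.758, 0.653, -0.001]
force: [-8.2, 1.5, 6.1]
grip_width: 0.006
```

```bash
python3 -m pendant '[0,-0.015,0,0,0,0,0,-0.06,0,0,0,0,0,-0.09,-0.04,0,0,0,0,-0.09,-0.1,0,0,0,0,-0.09,-0.12,0,0,0]'; python3 - <<'E'
from h import *
for n in("side","top"):
  im=capture(n); 
  o=(150,220) if n=="top" else (170,230)
  cv2.imwrite(f"pics/{n}6z.png",cv2.resize(im[o[0]:o[0]+150,o[1]:o[1]+200,::-1],None,fx=4,fy=4,interpolation=cv2.INTER_CUBIC))
go([506,-317,195],np.pi/2)
E
```

```text
time: 10.4
ee_pos: [482.6, 49.5, 200.2]
tool_rot: [0.002, 0.758, 0.653, 0.002]
force: [0.3, 0.8, -0.9]
grip_width: 0.005
shift m [-0.359   0.0774  0.0042] turn [ 0.0048  0.0003 -0.1487] t 10.5 f [-1.0076  0.7812 -0.7957]
```

View pics/side6z.png

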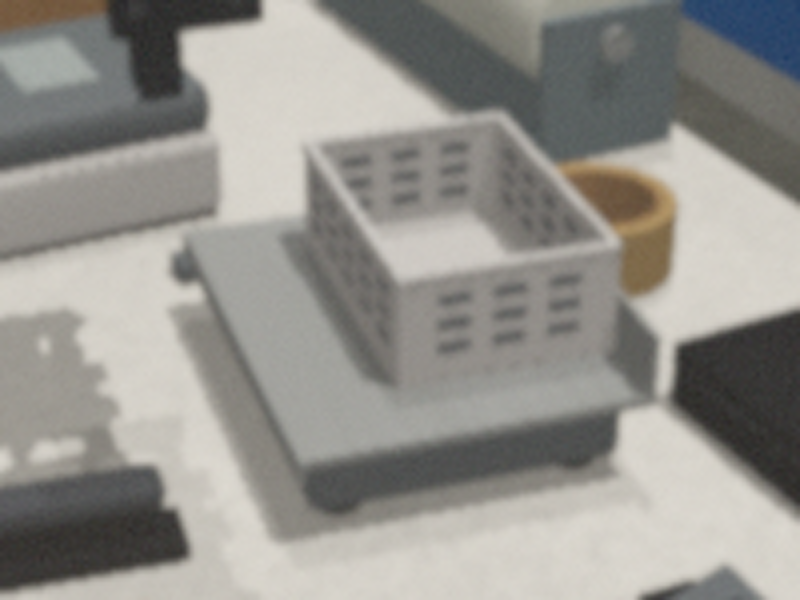

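```bash
python3 - <<'E'
from h import *
for f in("top0","top5"):
    a=cv2.imread(f"pics/{f}.png",0); s=a[250:275,450:505].astype(float)
    m,l,st,c=cv2.connectedComponentsWithStats((s>125).astype(np.uint8))[0:4]
    for i in range(1,m):
        if st[i,4]>60:
            col,row=c[i]+[450,250]; print(f,st[i],row,col,back("top",row,col,40))
b=cv2.imread("pics/side5.png")
cv2.imwrite("pics/side5c.png",cv2.resize(b[335:415,330:430],None,fx=7,fy=7,interpolation=cv2.INTER_CUBIC))
d=60
# overlay guesses: circle r23 at z=60
o=cv2.imread("pics/side5c.png")
for cx,cy,colr in((508,-314,(0,0,255)),(506,-318,(0,255,0))):
    P=[proj("side",[cx+23*np.cos(t),cy+23*np.sin(t),60]) for t in np.linspace(0,6.283,60)]
    P=np.array([[(c-330+.5)*7,(r-335+.5)*7] for r,c in P]).astype(np.int32)
    cv2.polylines(o,[P],True,colr,1)
cv2.imwrite("pics/side5co.png",o)
E
```

```text
top0 [  5   6  13  12 119] 261.3697478991597 460.9495798319328 [ 508.7389 -311.4716   40.    ]
top0 [ 36   6  12  12 137] 261.3868613138686 491.7007299270073 [ 508.2739 -383.0611   40.    ]
top5 [  5   6  13  12 128] 261.4375 460.9765625 [ 508.5793 -311.5301   40.    ]
top5 [ 36   6  12  12 141] 261.468085106383 491.6170212765957 [ 508.0845 -382.8602   40.    ]
```

View pics/side5co.png

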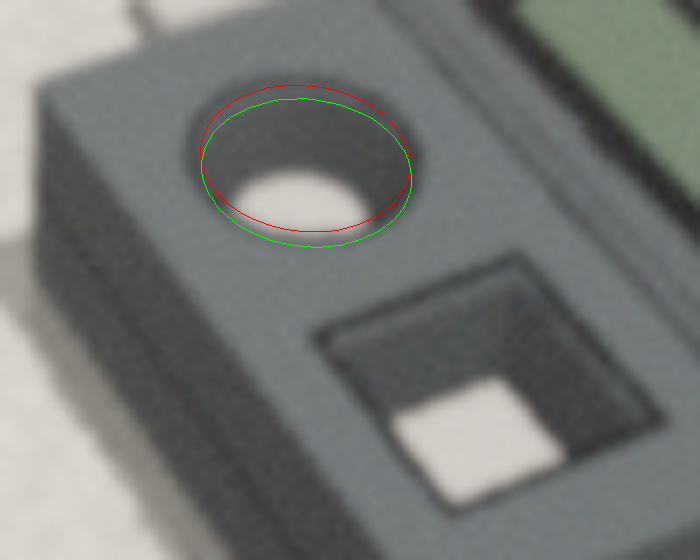

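```bash
python3 -m pendant '[-0.06,-0.0,-0.01,0,0,-0.03,-0.12,0,-0.01,0,0,-0.06,-0.18,0.02,-0.01,0,0,-0.09,-0.24,0.04,-0.01,0,0,-0.12,-0.30,0.06,-0.01,0,0,-0.149]' 0; python3 - <<'E'
from h import *
go([508,-313,195],np.pi/2)
E
```

```text
time: 11.12
ee_pos: [495.9, -255.8, 205.1]
tool_rot: [-0.001, 0.707, 0.707, -0.0]
force: [0.4, 1.3, -0.1]
grip_width: 0.004
shift m [-0.0573  0.012   0.01  ] turn [-0.0014 -0.0013  0.0008] t 11.125 f [ 0.3956  1.2588 -0.0707]
```

```bash
python3 -m pendant '[-0.0573,0.012,0.01,0,0,0,-0.0573,0.012,0.06,0,0,0,-0.0573,0.012,0.11,0,0,0,-0.0573,0.012,0.133,0,0,0,-0.0573,0.012,0.133,0,0,0]' 0; python3 - <<'E'
from h import *
im=capture("side"); P=read_state()["ee_pos"]; print(P,rot().as_matrix())
o=cv2.resize(im[305:415,320:430,::-1],None,fx=5.4,fy=5.4,interpolation=cv2.INTER_CUBIC)
for cx,cy,cz,r,colr in((508,-314,60,23,(0,0,255)),(P[0],P[1],P[2],1,(0,255,0)),(P[0],P[1],60,1,(255,255,0))):
    Q=[proj("side",[cx+r*np.cos(t),cy+r*np.sin(t),cz]) for t in np.linspace(0,6.283,60)]
    Q=np.array([[(c-320+.5)*5.4,(q-305+.5)*5.4] for q,c in Q]).astype(np.int32)
    cv2.polylines(o,[Q],True,colr,1)
cv2.imwrite("pics/side7.png",o)
im=capture("top"); cv2.imwrite("pics/top7.png",cv2.resize(im[200:300,400:530,::-1],None,fx=5,fy=5,interpolation=cv2.INTER_CUBIC))
E
```

```text
time: 11.75
ee_pos: [507.1, -310.2, 70.9]
tool_rot: [-0.003, 0.707, 0.707, -0.0]
force: [0.8, 0.5, -0.2]
grip_width: 0.007
[ 507.862  -310.8176   72.7373] [[-0.0002  1.     -0.0015]
 [ 1.      0.0002  0.0014]
 [ 0.0014 -0.0015 -1.    ]]
```

View pics/side7.png

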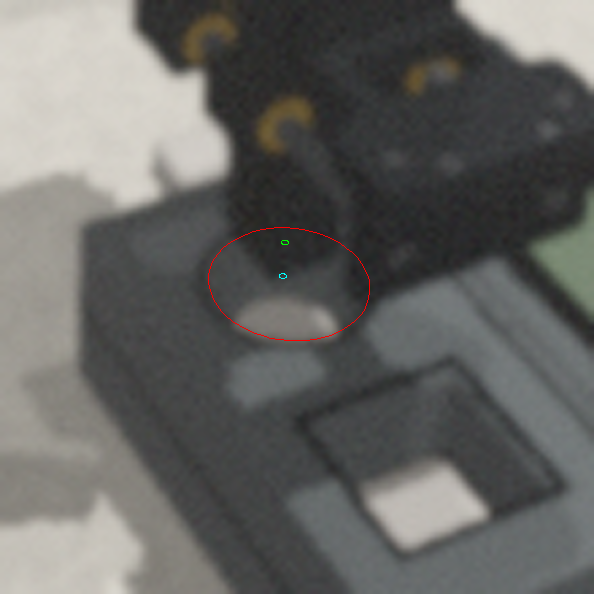

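View pics/top7.png

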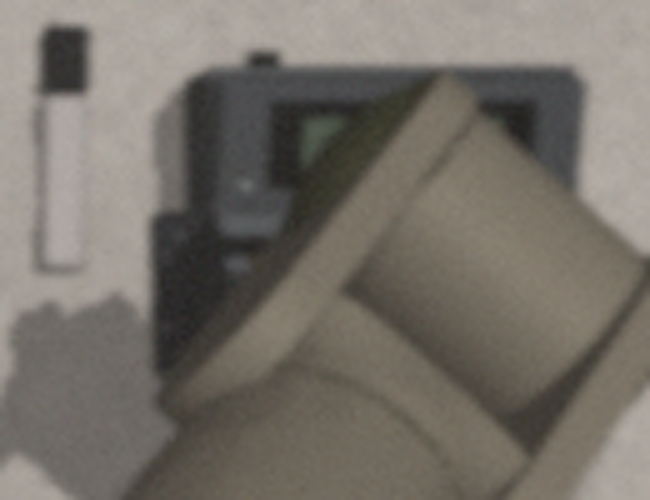

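```bash
python3 -m pendant '[-0.0022,0,0,0,0,0,-0.0022,0,0.008,0,0,0,-0.0022,0,0.012,0,0,0,-0.0022,0,0.016,0,0,0]' 0;  python3 -m pendant '[0,0,0.004,0,0,0,0,0,0.008,0,0,0]'
```

```text
time: 12.35
ee_pos: [508.2, -313.2, 57.4]
tool_rot: [-0.0, 0.707, 0.707, -0.0]
force: [-0.1, 0.4, 0.2]
grip_width: 0.003
time: 12.6
ee_pos: [508.2, -313.3, 49.5]
tool_rot: [0.0, 0.707, 0.707, -0.0]
force: [0.2, -0.5, 0.3]
grip_width: 0.001
```

Inside the well with no wall contact. On to the key.

```bash
python3 -m pendant '[0,0,0.004,0,0,0,0,0,0.007,0,0,0,0,0,0.009,0,0,0]';  python3 -m pendant '[0,0,0.0015,0,0,0,0,0,0.003,0,0,0]'; python3 -m pendant '[0,0,0.001,0,0,0,0,0,0.002,0,0,0]'
```

```text
time: 12.98
ee_pos: [508.2, -313.3, 40.5]
tool_rot: [-0.0, 0.707, 0.707, -0.0]
force: [-0.1, 0.0, 0.2]
grip_width: 0.006
time: 13.22
ee_pos: [508.2, -313.3, 37.8]
tool_rot: [0.0, 0.707, 0.707, -0.0]
force: [0.2, 1.0, 3.5]
grip_width: 0.004
time: 13.48
ee_pos: [508.2, -313.3, 35.8]
tool_rot: [0.0, 0.707, 0.707, -0.0]
force: [-1.2, 0.5, 4.2]
grip_width: 0.007
```

```bash
python3 -m pendant '[0,0,0.001,0,0,0,0,0,0.002,0,0,0]';  python3 -m pendant '[0,0,0.0008,0,0,0,0,0,0.0008,0,0,0]'
```

```text
time: 13.72
ee_pos: [508.3, -313.3, 34.3]
tool_rot: [0.0, 0.707, 0.707, -0.0]
force: [-4.6, 4.6, 13.2]
grip_width: 0.008
time: 13.98
ee_pos: [508.3, -313.3, 34.3]
tool_rot: [0.0, 0.707, 0.707, -0.0]
force: [-5.9, 4.5, 15.1]
grip_width: 0.007
```

```bash
python3 -m pendant '[0,0,-0.004,0,0,0,0,0,-0.010,0,0,0,0,0,-0.02,0,0,0,0,0,-0.035,0,0,0,0,0,-0.09,0,0,0]'; python3 -m pendant '[0,0,-0.06,0,0,0,0,-0.06,-0.06,0,0,0,0,-0.12,-0.06,0,0,0,0,-0.15,-0.06,0,0,0,0,-0.15,-0.06,0,0,0]'; python3 - <<'E'
from h import *
for n in("side","top"):
  im=capture(n); cv2.imwrite(f"pics/{n}8.png",im[:,:,::-1])
s=read_state();print(s["time"],s["ee_pos"],s["force"],s["qvel"])
im=cv2.imread("pics/top8.png"); cv2.imwrite("pics/top8z.png",cv2.resize(im[150:300,230:530],None,fx=2.6,fy=2.6,interpolation=cv2.INTER_CUBIC))
E
```

```text
time: 14.6
ee_pos: [507.2, -312.5, 122.2]
tool_rot: [-0.003, 0.707, 0.707, -0.0]
force: [0.2, -0.5, 0.4]
grip_width: 0.008
time: 15.22
ee_pos: [357.1, -313.5, 184.0]
tool_rot: [0.001, 0.708, 0.706, -0.0]
force: [0.0, -0.8, 0.7]
grip_width: 0.006
15.325 [ 358.6711 -313.6124  183.6431] [-0.1067  0.4576 -0.003 ] [ 0.0153  0.0189 -0.0091  0.0004 -0.0019  0.0001]
```

View pics/side8.png

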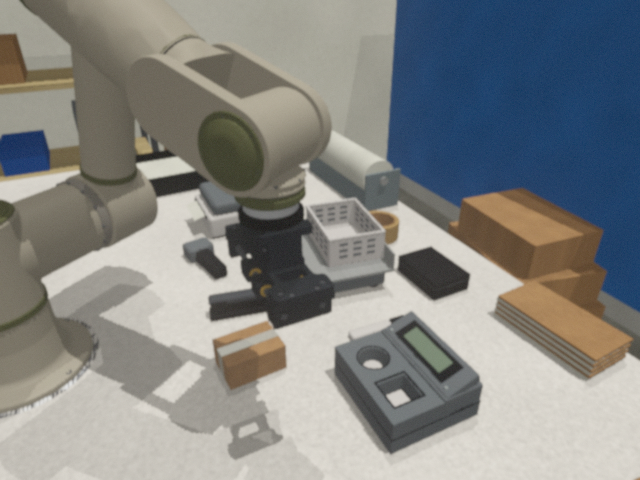

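View pics/top8z.png

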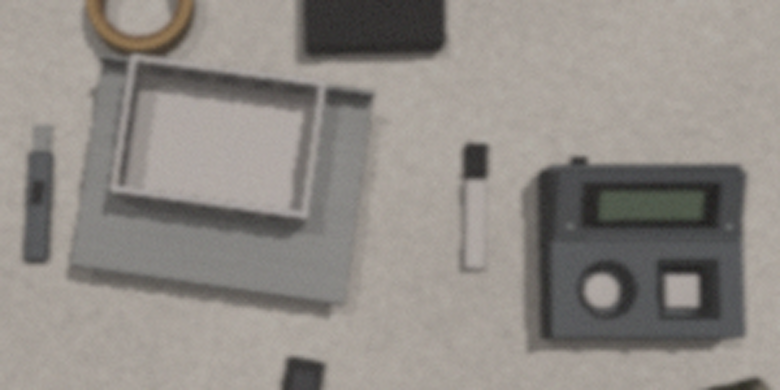

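The basket is against the fence, the key is up again, the other things are where they were, and the robot is clear of everything.

```bash
python3 -c "
from rig import *
print(hand_in(), read_state()['time'])"
```

```text
the job is handed in; nothing more can be done
the job is handed in; nothing more can be done
```

The basket is home against the rear fence and the tare key has been pressed once and released. I handed the job in at about 15.3 s of the 42 s allowed.

- **Basket:** I slid it back with both open fingers until it stopped hard against the fence at about 12 N. I then pushed once more at the centre with the fingers closed (about 8 N) so it would sit flat. It was never lifted. After the first push, my edge fits from the top camera put the basket within about 0.004 rad of the pan edge. In the last pictures it stands along the fence and wholly on the pan.
- **Tare key:** I went into the round well without touching its walls on the way down. The key met the fingertips at z ≈ 40 mm and hit its stop at z = 34.3 mm with about 15 N, so it went all the way down. I then drew the fingers straight up and out. In the last pictures the tare key looks up again, the zero key was not touched, and the other things look unmoved.
- **Checks that disagreed:**
  - The camera put the basket's front about 64 mm from the pan's front edge, where 66 mm is expected when home. I put that down to image and calibration error and relied on the firm contact force.
  - The camera estimates of the tare well's position differed by 3 to 10 mm. I used a hand-checked value, and it fitted.
  - At full press there was also a sideways force of about 6 N, which may be light contact with the key or well.

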